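# Turn the rotary stage's dial to the mark on its tab, then press the clamp

### The job

Push the thumb fin on the lever of the rotary stage with a fingertip until the index line on the dial lines up with the line on the sliding tab at its rim, then press the clamp plunger beside it fully down, flush with its collar. Only push and press: do not pinch the fin, move the tab, or shift or lift the stage. Leave the focus target riding on the dial and the things around as they are.

Things in the scene. Friction and masses are not known exactly. Their poses are not given: they have to be found in the camera images.
- stage: rotary stage, loose, 3 kg, rubber feet: grey round foot 140 mm across with a 36 mm wide ear on its left, top 18 mm above the desk; on it an aluminium graduated ring 132 mm across (top 24 mm) and a dark dial 104 mm across (top 31 mm). Origin: centre of the underside. z up, -x side faces the robot (yaw 0.72 to 0.85 rad), +y left. Dial and tab turn about the vertical through this origin
- dial (a joint): angle of the dial on the stage, rad, positive counter-clockwise from above; between stops at -1.0 and 0.6; stays where it is left (friction about 0.12 N m, some 1.3 N at the fin; no spring). At 0 the lever points along the stage's +y. It starts between 0.15 and 0.28 and first has to turn clockwise (negative), the fin moving away from the robot, by 0.18 to 0.88; either way is allowed
- fin_mid (a point): middle of the thumb fin, an upright aluminium plate at the end of the dial's lever, left of the stage: 18 mm long along the dial's radius, 12 mm thick across it, 31 to 60 mm above the desk. The point is 94 mm from the dial's axis, 45 mm above the desk, 90 degrees clockwise from the index line. The lever (12 mm wide, top 38 mm) joins it to the dial. Push a flat side along the circle about the axis
- fin_near: half plate of the thumb fin, 6 mm thick, on the counter-clockwise side of its middle plane, towards the robot: the side to push to turn the dial clockwise. Pressing both halves between the fingers counts as pinching. Origin at the fin's foot, 31 mm above the desk, x axis radially outward
- fin_far: half plate of the thumb fin, 6 mm thick, on the clockwise side of its middle plane, away from the robot (the two halves are fixed together). Origin as for fin_near
- index_mark (a point): outer end of the dial's index line, a white radial line 2.6 mm wide and 14 mm long on the dial's top; the point lies on the dial's rim, 52 mm from the axis, 31 mm above the desk, on the robot's side of the dial
- tab_mark (a point): where the tab's line meets the dial's rim, 52 mm from the axis, 31 mm above the desk: the index mark coincides with it when the lines are in line. The tab: aluminium block 12 mm wide, 16 mm long, 7 mm high on the ring's robot side, a dark radial line 2.6 mm wide on its top, a small dark screw 4 mm high behind the line; held stiffly by friction. Leave it
- dial_centre (a point): centre of the dial's top, on its axis, 31 mm above the desk
- clamp_top (a point): centre of the top of the clamp plunger, a dark round button 18 mm across in an aluminium collar 26 mm across on the ear of the foot, 55 mm to -x and 88 mm to +y of the stage's origin, on the robot's side of the fin. At the start its top is 30 mm above the desk, 6 mm above the collar
- clamp (a joint): travel of the clamp plunger, m: 0 up, 0.006 fully down, flush with the collar; it takes about 3 N and stays where it is left
- target: focus target, a light flat block 32 x 52 x 8 mm lying loose in the middle of the dial, its top 39 mm above the desk. Origin: centre of the underside. It rides round with the dial
- coral: piece of coral, 47 x 62 x 36 mm, loose on the desk behind the stage. Origin: centre of the underside
- eyecap: black eyepiece cap, a cup 54 mm across and 48 mm high, loose on the desk right of the stage. Origin: centre of the underside
- sample_vial: sample vial with dark cap, 23 mm across and 62 mm high, standing loose on the desk in front of the stage (robot's side). Origin: centre of the underside
Things that resemble listed ones, but are neither listed nor needed, are in the scene too. Leave any red look-alike of the target alone.

How it is judged:
By the outcome, as a careful person would: the job done as asked, in the order asked, and still so for the second after the job is handed in, with the robot touching nothing.
It also fails if it takes over 42 s, if anything falls off the work surface, if the arm or the gripper's body presses on something with over 40 N, if the wrist force passes 120 N, or if a joint passes its speed limit or range.

### The arm

A 7-joint arm with a two-finger parallel gripper is mounted at the origin on the work surface; the furniture and walls round the work are solid. World frame = base frame: x ahead of the robot, y to its left, z up, the work surface at z = 0. Lengths are in mm, angles in rad, forces in N, time in s.
With the tool pointing down it reaches from about 400 to 875 mm from the base axis. Payload 4.4 kg.
Tool frame: the origin (TCP) lies on the centre line of the jaws, within the pads' length; the fingertips stand 8 mm ahead of it and the grasp point (between the pads) lies 11 mm behind it; x points along the fingers, z is the direction in which the jaws open and shut, and the axes are right-handed (so a half turn about x gives the same grasp; the last joint's range is limited). The gripper opens to 85 mm and grips with 20 to 120 N. Pads are 22 mm wide; open, the fingers measure 114 mm over their backs; the gripper's body (76 mm by 85 mm) begins 54 mm behind the grasp point. The pads swing forward as they close: fully open they stand 13 mm farther back than shut.
Start: joints at [-1.272, 0.628, 0.038, 1.517, -0.027, 0.996, -0.02], TCP at [231.873, 607.25, 239.313] pointing down, gripper open.
Joint ranges: [-3.06, 3.06], [-0.37, 2.12], [-1.25, 1.32], [0.18, 2.47], [-1.1, 4.24], [0.23, 1.98], [-2.94, 2.94]. Speed limits (rad/s): [2.57, 2.57, 3.14, 3.14, 3.14, 3.14, 3.14].

### API

Orientations are given as [roll, pitch, yaw] about the fixed x, y, z axes, in that order (R = Rz(yaw) Ry(pitch) Rx(roll)).
In Python, from cell import ctrl, get_image, camera_params gives the robot as it stands. The module is installed in compiled form; this text tells all that it offers.
- The arm moves only by the shell command python3 -m handwheel 'ROWS'. ROWS is text: rows parted by semicolons, each of 7 numbers parted by spaces: the opening, from -1 (shut) to 1 (fully open), then the shift along the tool's x, y, z in mm, then the turn, a rotation vector about the tool's x, y, z in rad. In form: grip x y z wx wy wz; .... A call has 1 to 10 rows; each row shifts and turns the pose as measured when the row begins, along the tool's axes as they then stand; what a row does not reach is not made up. A row lasts 1/10 s, in which the tool goes at most 50 mm and 8.59 degrees, less where a joint would pass 70% of its speed; a pose out of reach is approached as far as the arm can. A call with a gripper value outside its range is refused whole. The fingers move at their own pace and stop on an object; the grip force is fixed at half the most. Time passes only in rows, so rows that do not move let the fingers close. It gives the time, the measured TCP pose, the force and the opening at its end, in the units of the state.
- ctrl.read_state(): the state, without advancing time (a new reading comes with each control period).
- get_image(name): name is "side" or "top"; returns the picture (384x512x3 uint8, blue, green, red); there is no depth.
- camera_params(name): a dict with "fx", "fy", "cx", "cy" (pixels), "eye" and "orientation" of the camera in the world. Camera axes: x right, y up, looking along -z (the intrinsics and any distortion apply to the point x, -y, -z); pixel columns grow to the right and rows downward; lengths in mm; the calibration is good to about 2 mm. A picture is of the moment at which its call begins. camera_params takes no time and is no camera call.
- ctrl.finish_job(): hands the job in, once; it reports no verdict.
The state is a dict: "clock": time; "qpos": joint angles; "qd": joint speeds; "tau": joint torques, N m; "eef_pos": TCP position; "tool_rot": TCP orientation; "force": force on the tool from outside, world axes, zero at the start; "torque": the same for the moment, N m; "width": finger opening in mm.
Only numpy, scipy, OpenCV 4.12 (cv2) and the standard library are available. Lean on these libraries where they do the work, as an engineer would, in place of code of your own. Each camera call takes 0.05 s, during which the arm holds its last target.

## Working session

There is one attempt and no reset: what is moved stays moved. The work goes in short steps, Python scripts to look and compute and a shell command to move; the robot and the scene stay as the last step left them, time stands still between calls to the robot, and variables do not carry over. Pictures are saved under pics/ and viewed, and the job is handed in when it is done.

```bash
mkdir -p pics; python3 - <<'E'
from cell import ctrl,get_image,camera_params
import cv2
s=ctrl.read_state();print(s)
for n in("side","top"):
    im=get_image(n);cv2.imwrite(f"pics/{n}0.png",im);print(n,camera_params(n))
E
```

```text
{'clock': 0.0, 'qpos': array([-1.27178517,  0.62937455,  0.03846642,  1.51838898, -0.02700671,
        0.99632182, -0.02001733]), 'qd': array([-0.00121567,  0.00028114, -0.0003104 ,  0.0002678 ,  0.00065138,
       -0.00020798,  0.00144099]), 'tau': array([-1.14979603e-04, -5.63394499e+01,  1.22651037e+00, -1.93434656e+01,
        1.11147904e-02,  1.07781435e-02, -8.60560561e-06]), 'eef_pos': array([231.66195712, 606.63931425, 238.36442047]), 'tool_rot': array([-3.12284566,  1.56882238, -1.91690175]), 'force': array([ 0.95996735, -0.82147201, -0.27674323]), 'torque': array([-0.02025071,  0.03253369, -0.01144775]), 'width': 85.49938078113708}
side {'fx': 444.85406973391287, 'fy': 444.85406973391287, 'cx': 263.5709860178217, 'cy': 185.31884329420737, 'eye': array([ 271.66394213, 1062.75380379,  510.79351398]), 'orientation': array([ 1.00124328,  0.01213875, -3.02059991])}
top {'fx': 498.67070643105706, 'fy': 498.67070643105706, 'cx': 252.12678133037625, 'cy': 193.91424930407345, 'eye': array([291.0225457 , 362.70253729, 943.8923647 ]), 'orientation': array([ 0.0677468 , -0.00839284, -1.59725771])}
```

View pics/side0.png

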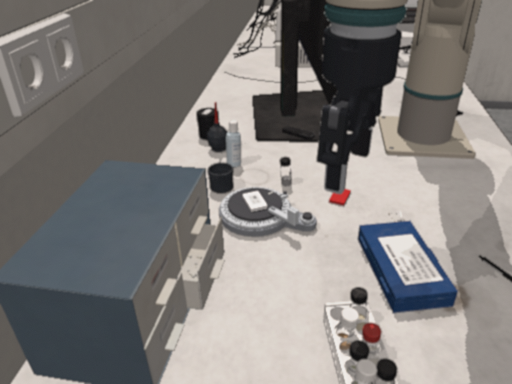

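View pics/top0.png

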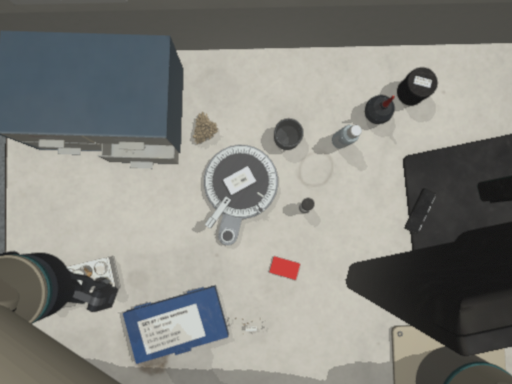

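The top view shows the stage near (240,180), with the lever and fin near (216,213) and the clamp near (228,235). The red block at (284,268) is a look-alike of the target; I'll leave it alone. The vial is at (307,206), the cap at (288,133) and the coral at (204,128).

```bash
cat > h.py <<'E'
import numpy as np,cv2
from scipy.spatial.transform import Rotation as R
from cell import ctrl,get_image,camera_params
def cam(n):
    p=camera_params(n);return p,R.from_euler('xyz',p['orientation']).as_matrix()
def ray(n,uv,z):
    p,M=cam(n);u,v=uv
    d=M@np.array([(u-p['cx'])/p['fx'],-(v-p['cy'])/p['fy'],-1]);e=p['eye']
    return e+d*(z-e[2])/d[2]
def proj(n,P):
    p,M=cam(n);c=M.T@(np.asarray(P,float)-p['eye'])
    return np.array([p['cx']+p['fx']*c[0]/-c[2],p['cy']-p['fy']*c[1]/-c[2]])
E
python3 - <<'E'
from h import *
im=cv2.imread('pics/top0.png');c=im[135:255,180:300]
cv2.imwrite('pics/topc.png',cv2.resize(c,(600,600),interpolation=cv2.INTER_CUBIC))
im=cv2.imread('pics/side0.png');c=im[175:245,210:330]
cv2.imwrite('pics/sidec.png',cv2.resize(c,(780,455),interpolation=cv2.INTER_CUBIC))
s=ctrl.read_state();print(proj('top',s['eef_pos']),proj('side',s['eef_pos']))
for uv in[(240,180),(228,235),(216,213)]:print(ray('top',uv,31))
E
```

```text
[ 74.56593549 274.92229153] [346.9210073  174.11842469]
[378.94234449 375.00886363  31.        ]
[278.79412792 399.38545818  31.        ]
[319.47439547 420.38841634  31.        ]
```

View pics/topc.png

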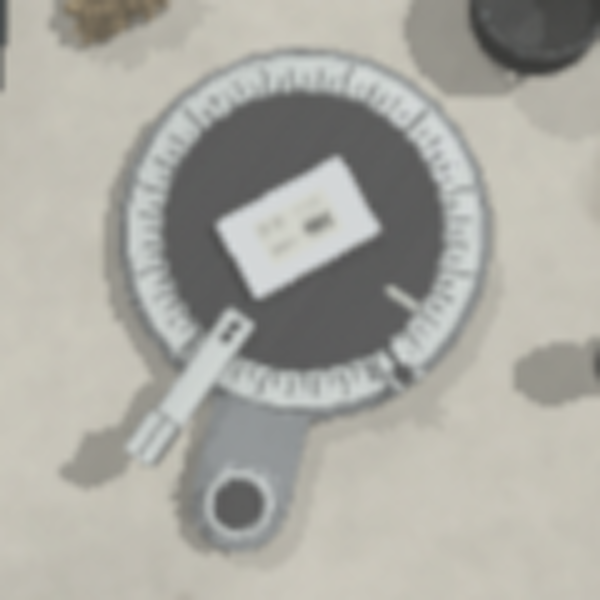

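View pics/sidec.png

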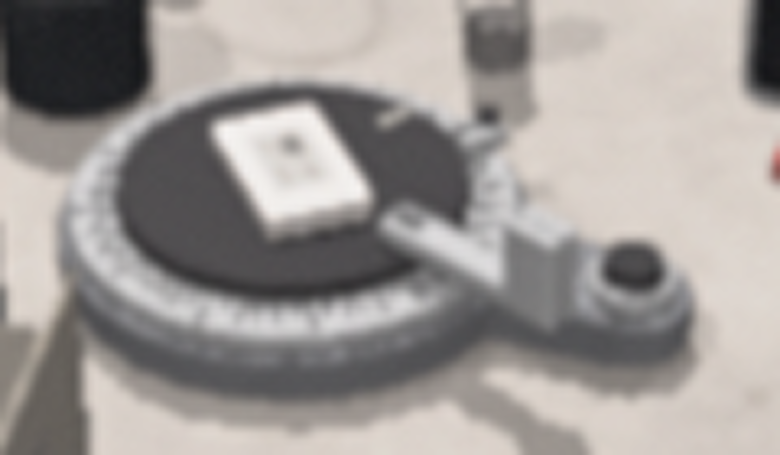

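```bash
cat > m.py <<'E'
from h import *
def grab(tag,k=4):
    o={}
    for n in('top','side'):
        o[n]=np.mean([get_image(n).astype(float) for _ in range(k)],0)
        np.save(f'pics/{n}_{tag}.npy',o[n])
    return o
def centre(im):
    g=im.mean(2)
    m=((g>55)&(g<120)).astype(np.uint8)
    c0=proj('top',[379,375,31]).astype(int)
    mm=np.zeros_like(m);cv2.circle(mm,(int(c0[0]),int(c0[1])),40,1,-1)
    return m*mm
def polar(n,im,C,r,ang,zfun,ch=None):
    # sample image along world circle
    g=im.mean(2)
    out=[]
    for rr in r:
        P=[proj(n,[C[0]+rr*np.cos(a),C[1]+rr*np.sin(a),zfun]) for a in ang]
        P=np.array(P,np.float32)
        out.append(cv2.remap(g.astype(np.float32),P[None,:,0],P[None,:,1],cv2.INTER_CUBIC)[0])
    return np.array(out)
E
python3 - <<'E'
from m import *
o=grab('a')
im=o['top']
print(np.std(im-cv2.imread('pics/top0.png')))
for n,(x,y,w,h) in dict(top=(245,180,30,36),side=(262,184,36,24)).items():
    c=np.clip(o[n][y:y+h,x:x+w],0,255).astype(np.uint8)
    cv2.imwrite(f'pics/{n}_tab.png',cv2.resize(c,None,fx=16,fy=16,interpolation=cv2.INTER_CUBIC))
g=im.mean(2);print(g[180,195:285].astype(int));print(g[135:225,243].astype(int))
E
```

```text
0.723372211848303
[190 191 192 194 193 178 152 147 138 123 155 199 201 195 180 169 157 126
  96  92  91  91  91  91  91  91  88  95 151 204 213 213 213 213 212 209
 199 190 191 196 193 198 205 207 205 185 146 132 137 158 178 191 205 210
 213 213 213 213 213 208 179 119  94  91  91  90  90  90  91  91  91  92
  94 113 157 187 187 193 204 204 193 165 147 159 181 193 195 195 195 195]
[195 194 193 193 194 194 194 194 192 177 153 180 204 198 187 181 175 165
 131  97  92  92  92  92  92  92  92  92  91  91  90  92 109 162 201 212
 213 211 208 201 198 201 193 162 132 137 170 197 208 212 213 212 196 146
  97  90  91  91  90  90  90  90  90  91  91  91  91  91  91  91  91  91
  93 111 158 168 165 169 172 190 199 165 134 127 138 161 171 172 172 172]
```

View pics/top_tab.png

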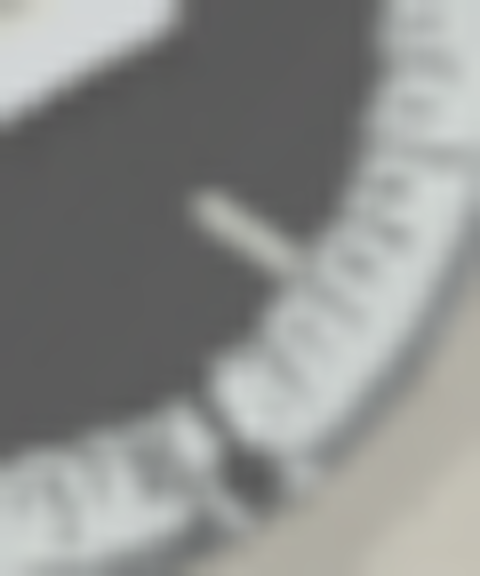

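View pics/side_tab.png

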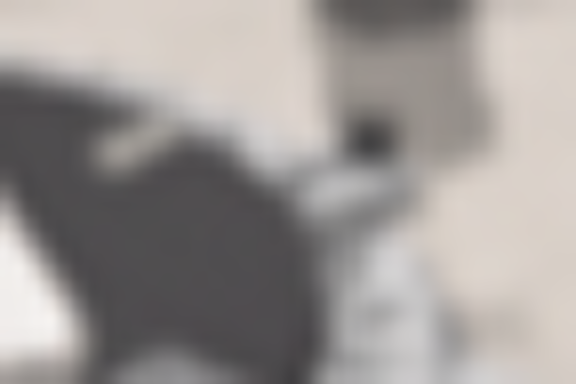

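```bash
cat >> m.py <<'E'
from scipy.optimize import least_squares
def fitcentre(n,im,z=31,guess=(379,375)):
    """radial edge dark->bright near r=52, then circle fit"""
    pts=[]
    C=np.array(guess,float)
    for a in np.radians(np.arange(0,360,3)):
        rr=np.arange(44,60,0.25)
        P=np.array([proj(n,[C[0]+r*np.cos(a),C[1]+r*np.sin(a),z]) for r in rr],np.float32)
        v=cv2.remap(im.mean(2).astype(np.float32),P[None,:,0],P[None,:,1],cv2.INTER_LINEAR)[0]
        if v[:4].mean()>110: continue
        i=np.where(v>128)[0]
        if len(i): pts.append(C+rr[i[0]]*np.array([np.cos(a),np.sin(a)]))
    pts=np.array(pts)
    f=least_squares(lambda p:np.hypot(*(pts-p[:2]).T)-p[2],[*guess,52],loss='soft_l1',f_scale=.5)
    return f.x,np.abs(f.fun).mean(),len(pts)
E
python3 - <<'E'
from m import *
for n in('top','side'):
    im=np.load(f'pics/{n}_a.npy');x=fitcentre(n,im);x=fitcentre(n,im,guess=x[0][:2]);print(n,x)
    C=x[0][:2]
    b=lambda uv,z:(lambda p:(p[:2].round(1),round(float(np.hypot(*(p[:2]-C))),1),round(float(np.degrees(np.arctan2(*(p[:2]-C)[::-1]))),2)))(ray(n,uv,z))
    off={'top':((245,180),16),'side':((262,184),16)}[n]
    q=lambda x,y:((x+.5)/16-.5+off[0][0],(y+.5)/16-.5+off[0][1])
    L={'top':dict(i0=(205,205),i1=(295,262),t0=(203,400),t1=(235,452)),'side':dict(i0=(110,160),i1=(165,128),t0=(320,215),t1=(395,190))}[n]
    for k,v in L.items():print(k,b(q(*v),31))
q=lambda x,y:((x+.5)/5-.5+180,(y+.5)/5-.5+135)
for nm,v,z in[('clamp',(240,502),30),('fin',(155,437),60)]:print(nm,ray('top',q(*v),z)[:2])
q=lambda x,y:((x+.5)/6.5-.5+210,(y+.5)/6.5-.5+175)
for nm,v,z in[('clamp',(634,262),30),('fin',(543,222),60)]:print(nm,ray('side',q(*v),z)[:2])
E
```

```text
Traceback (most recent call last):
  File "m.py", line 30, in fitcentre
    P=np.array([proj(n,[C[0]+r*np.cos(a),C[1]+r*np.sin(a),z]) for r in rr],np.float32)
                ~~~~^^^^^^^^^^^^^^^^^^^^^^^^^^^^^^^^^^^^^^^^^
  File "h.py", line 11, in proj
    p,M=cam(n);c=M.T@(np.asarray(P,float)-p['eye'])
        ~~~^^^
  File "h.py", line 5, in cam
    p=camera_params(n);return p,R.from_euler('xyz',p['orientation']).as_matrix()
ValueError: time passes only in moves, steps and waits
```

Cache the camera parameters.

```bash
python3 - <<'E'
s=open('h.py').read()
s=s.replace("def cam(n):","import functools\n@functools.lru_cache(None)\ndef cam(n):")
open('h.py','w').write(s)
E
cat > an.py <<'E'
from m import *
for n in('top','side'):
    im=np.load(f'pics/{n}_a.npy');x=fitcentre(n,im);x=fitcentre(n,im,guess=x[0][:2]);print(n,x)
    C=x[0][:2]
    b=lambda uv,z:(lambda p:(p[:2].round(1),round(float(np.hypot(*(p[:2]-C))),1),round(float(np.degrees(np.arctan2(*(p[:2]-C)[::-1]))),2)))(ray(n,uv,z))
    off={'top':((245,180),16),'side':((262,184),16)}[n]
    q=lambda x,y:((x+.5)/16-.5+off[0][0],(y+.5)/16-.5+off[0][1])
    L={'top':dict(i0=(205,205),i1=(295,262),t0=(203,400),t1=(235,452)),'side':dict(i0=(110,160),i1=(165,128),t0=(320,215),t1=(395,190))}[n]
    for k,v in L.items():print(k,b(q(*v),31))
q=lambda x,y:((x+.5)/5-.5+180,(y+.5)/5-.5+135)
for nm,v,z in[('clamp',(240,502),30),('fin',(155,437),60)]:print(nm,ray('top',q(*v),z)[:2])
q=lambda x,y:((x+.5)/6.5-.5+210,(y+.5)/6.5-.5+175)
for nm,v,z in[('clamp',(634,262),30),('fin',(543,222),60)]:print(nm,ray('side',q(*v),z)[:2])
E
python3 an.py
```

```text
top (array([377.69499039, 374.89012097,  51.79622303]), np.float64(0.2858522588679413), 111)
i0 (array([355.4, 343.8]), 38.3, -125.63)
i1 (array([348.6, 333.6]), 50.5, -125.21)
t0 (array([333. , 344.6]), 54.0, -145.86)
t1 (array([327. , 341.1]), 61.0, -146.33)
side (array([376.32183392, 384.7427697 ,  54.20730704]), np.float64(0.9644834937729965), 101)
i0 (array([355., 348.]), 42.5, -120.18)
i1 (array([349.1, 340.3]), 52.1, -121.54)
t0 (array([328.6, 357.3]), 55.1, -150.08)
t1 (array([320., 351.]), 65.6, -149.04)
clamp [278.80013896 400.15550252]
fin [302.91126436 428.44085736]
clamp [277.572782   408.64438641]
fin [302.0037542  434.03592464]
```

Consistency in the top view: the index is at r≈52 and −125.4°, and the fin is at 144.5° (90° apart, as described). Yaw comes to ≈0.76, which is in range. The tab is at ≈−146°, so the dial must turn ≈20.6° clockwise. The side view sits about 8 mm off in y, so I'll check it against the gripper. Next I work out the approach.

```bash
cat > go.py <<'E'
from h import *
import sys
def tool():
    s=ctrl.read_state();return s,R.from_euler('xyz',s['tool_rot']).as_matrix()
def delta(goal,yawdir=None):
    s,M=tool()
    print('t',round(s['clock'],2),'pos',s['eef_pos'].round(1),'F',s['force'].round(1),'w',round(s['width'],1))
    print('axes x',M[:,0].round(3),'y',M[:,1].round(3),'z',M[:,2].round(3))
    print('tool delta',(M.T@(np.array(goal)-s['eef_pos'])).round(1))
    if yawdir is not None:
        # rotation making tool z align with yawdir (mod pi), tool x down
        z=np.array([np.cos(yawdir),np.sin(yawdir),0]);
        for sg in(1,-1):
            G=np.column_stack([[0,0,-1],np.cross(sg*z,[0,0,-1]),sg*z])
            print('rotvec',sg,R.from_matrix(M.T@G).as_rotvec().round(3))
E
python3 - <<'E'
from go import *
C=np.array([377.7,374.9]);a=np.radians(144.6)
f=C+94*np.array([np.cos(a),np.sin(a)]);t=np.array([np.sin(a),-np.cos(a)])
print('fin',f,'push dir',t)
st=f-t*32;print('start',st)
delta([*st,150],np.radians(47))
delta([*st,150],np.radians(47+90))
E
```

```text
fin [301.0779872 429.3524302] push dir [0.57928117 0.8151278 ]
start [282.54098969 403.26834074]
t 0.5 pos [231.9 607.2 239.3] F [ 0.1  0.5 -0.7] w 85.6
axes x [-0. -0. -1.] y [-0.934  0.357  0.   ] z [ 0.357  0.934 -0.   ]
tool delta [  89.3 -120.1 -172.4]
rotvec 1 [ 0.386 -0.    -0.   ]
rotvec -1 [-2.756  0.    -0.   ]
t 0.5 pos [231.9 607.2 239.3] F [ 0.1  0.5 -0.7] w 85.6
axes x [-0. -0. -1.] y [-0.934  0.357  0.   ] z [ 0.357  0.934 -0.   ]
tool delta [  89.3 -120.1 -172.4]
rotvec 1 [-1.185 -0.    -0.   ]
rotvec -1 [ 1.956 -0.     0.   ]
```

```bash
python3 -m handwheel '-1 10 -24 -34 0 0 0;-1 10 -24 -34 0 0 0;-1 10 -24 -34 0 0 0;-1 10 -24 -34 0 0 0;-1 10 -24 -34 0 0 0;-1 0 0 0 0.13 0 0;-1 0 0 0 0.13 0 0;-1 0 0 0 0.13 0 0;-1 0 0 0 0 0 0'
python3 - <<'E'
from go import *
delta([282.5,403.3,110],np.radians(47))
E
```

```text
clock: 1.4
eef_pos: [285.3, 398.2, 187.3]
tool_rot: [0.687, 1.566, 1.487]
force: [0.7, -0.1, -0.2]
width: -0.1
t 1.4 pos [285.3 398.2 187.3] F [ 0.7 -0.1 -0.2] w -0.1
axes x [ 0.     0.005 -1.   ] y [-0.717  0.697  0.003] z [0.697 0.717 0.004]
tool delta [77.4  5.3  1.4]
rotvec 1 [-0.02   0.004 -0.003]
rotvec -1 [ 3.121 -0.004 -0.006]
```

```bash
python3 -m handwheel '-1 36 2.5 -4 -0.02 0 0;-1 36 2.5 0 0 0 0;-1 25 0 0 0 0 0;-1 0 0 0 0 0 0'
python3 - <<'E'
from go import *
delta([282.5,403.3,51],np.radians(47))
for n in('top','side'):
    im=get_image(n)
    s=ctrl.read_state();tip=s['eef_pos']-[0,0,8];print(n,proj(n,s['eef_pos']),proj(n,tip))
    x,y=(160,130) if n=='top' else (200,120)
    cv2.imwrite(f'pics/{n}1.png',cv2.resize(im[y:y+130,x:x+150],None,fx=4.5,fy=4.5,interpolation=cv2.INTER_CUBIC))
E
```

```text
clock: 1.8
eef_pos: [280.1, 403.3, 89.7]
tool_rot: [0.408, 1.558, 1.244]
force: [-0.5, -0.3, 0.3]
width: 0.2
t 1.8 pos [280.1 403.3  89.7] F [-0.5 -0.3  0.3] w 0.2
axes x [ 0.004  0.012 -1.   ] y [-0.742  0.671  0.005] z [0.671 0.742 0.012]
tool delta [38.7 -2.   1.1]
rotvec 1 [ 0.015  0.012 -0.005]
rotvec -1 [-3.126  0.008  0.019]
top [223.83501934 234.47663638] [224.05923906 234.41403944]
side [306.46245934 184.71253668] [306.28079577 188.55455732]
```

View pics/top1.png

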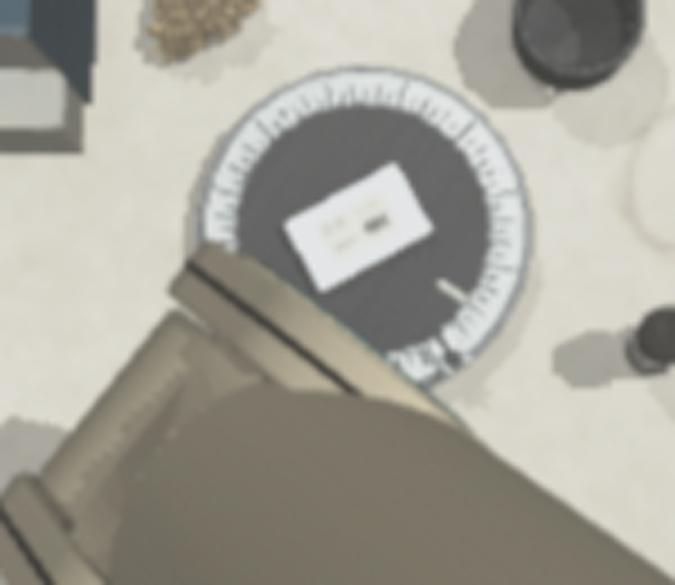

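View pics/side1.png

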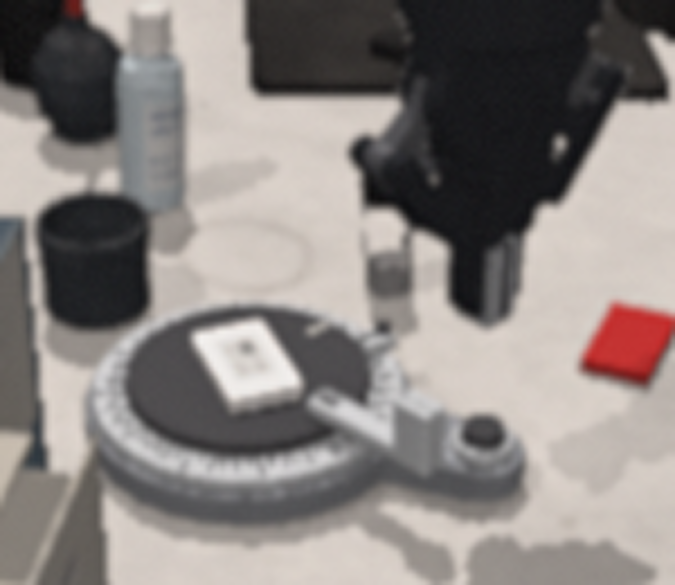

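```bash
python3 - <<'E'
from go import *
s,M=tool();tip=s['eef_pos']+M[:,0]*8
im=get_image('side');x,y,k=285,160,12
c=cv2.resize(im[y:y+50,x:x+50],None,fx=k,fy=k,interpolation=cv2.INTER_CUBIC)
for a,b in((11,9),(11,-9),(-11,9),(-11,-9)):
    p=proj('side',tip+M[:,1]*a+M[:,2]*b);print(a,b,p)
    cv2.circle(c,tuple(int(v) for v in ((p-[x,y]+.5)*k)),4,(0,0,255),-1)
for P in([278.8,400.2,30],[277.6,408.6,30]):
    p=proj('side',P);cv2.circle(c,tuple(int(v) for v in ((p-[x,y]+.5)*k)),4,(0,255,0),-1)
cv2.imwrite('pics/side2.png',c)
E
```

```text
11 9 [307.14019044 192.97227079]
11 -9 [314.36263431 189.31065942]
-11 9 [298.17368545 187.87728906]
-11 -9 [305.37990463 184.34533591]
```

View pics/side2.png

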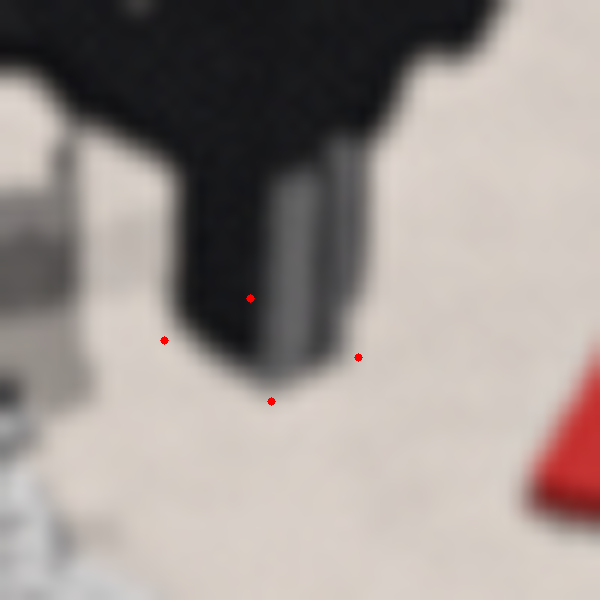

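```bash
python3 -m handwheel '-1 30 0 0 0.015 0.012 -0.005;-1 9 0 0 0 0 0;-1 2 0 0 0 0 0'
cat > look.py <<'E'
from go import *
import sys
t=sys.argv[1];goal=eval(sys.argv[2]) if len(sys.argv)>2 else [282.5,403.3,51]
delta(goal,np.radians(47))
im=get_image('top');np.save(f'pics/top_{t}.npy',im);a=cv2.resize(im[175:220,235:280],(400,400),interpolation=cv2.INTER_CUBIC)
im=get_image('side');np.save(f'pics/side_{t}.npy',im);b=cv2.resize(im[170:240,250:330],None,fx=5,fy=5,interpolation=cv2.INTER_CUBIC)
b=cv2.copyMakeBorder(b,0,50,0,0,cv2.BORDER_CONSTANT)
cv2.imwrite(f'pics/look_{t}.png',np.hstack([a,b]))
E
python3 look.py 1
```

```text
clock: 2.25
eef_pos: [284.6, 409.4, 55.9]
tool_rot: [0.18, 1.554, 1.0]
force: [0.3, -0.0, -1.0]
width: 0.0
t 2.25 pos [284.6 409.4  55.9] F [ 0.3 -0.  -1. ] w 0.0
axes x [ 0.009  0.014 -1.   ] y [-0.731  0.682  0.003] z [0.682 0.731 0.016]
tool delta [ 4.8 -2.6 -6. ]
rotvec 1 [ 0.     0.016 -0.003]
rotvec -1 [-3.141  0.005  0.026]
```

View pics/look_1.png

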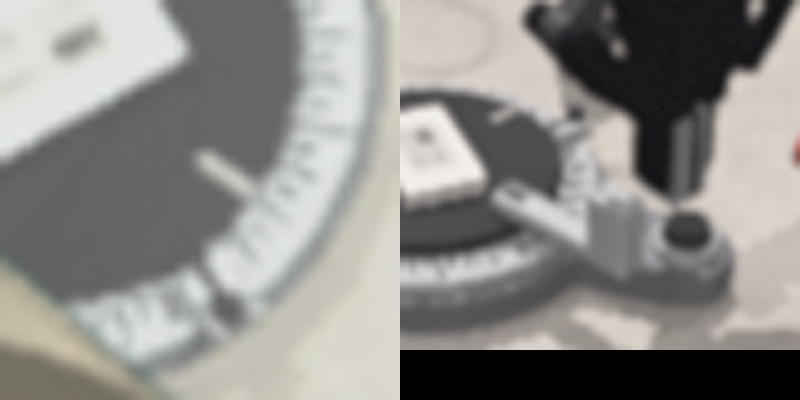

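```bash
python3 -m handwheel '-1 4 0 0 -0.13 0.016 0;-1 0 0 4 0 0 0;-1 0 0 5 0 0 0;-1 0 0 1 0 0 0'; python3 look.py 2 '[283.5,411.5,52]'
```

```text
clock: 2.75
eef_pos: [291.4, 418.7, 55.8]
tool_rot: [0.453, 1.566, 1.402]
force: [-1.3, -2.4, -0.7]
width: -0.2
t 2.75 pos [291.4 418.7  55.8] F [-1.3 -2.4 -0.7] w -0.2
axes x [ 0.001  0.005 -1.   ] y [-0.813  0.582  0.002] z [0.582 0.813 0.004]
tool delta [  3.8   2.2 -10.5]
rotvec 1 [ 0.129  0.004 -0.002]
rotvec -1 [-3.013  0.004  0.006]
```

View pics/look_2.png

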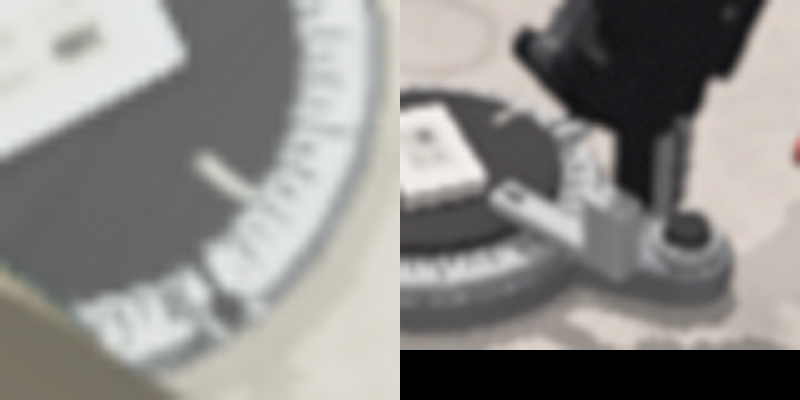

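```bash
python3 -m handwheel '-1 0.5 0.7 3.8 0.04 0 0;-1 0.5 0.7 3.8 0.04 0 0;-1 0.5 0.7 3.8 0.04 0 0;-1 0.5 0.7 3.8 0.04 0 0;-1 0.5 0.7 3.8 0.04 0 0;-1 0 0 0 0 0 0'; python3 look.py 3
```

```text
clock: 3.45
eef_pos: [300.9, 435.9, 53.0]
tool_rot: [0.863, 1.568, 1.593]
force: [-0.9, -0.4, 0.3]
width: -0.1
t 3.45 pos [300.9 435.9  53. ] F [-0.9 -0.4  0.3] w -0.1
axes x [-0.     0.003 -1.   ] y [-0.667  0.745  0.002] z [0.745 0.667 0.002]
tool delta [  1.9 -12.  -35.5]
rotvec 1 [-0.09   0.002 -0.002]
rotvec -1 [ 3.052e+00 -3.000e-03 -3.000e-03]
```

View pics/look_3.png

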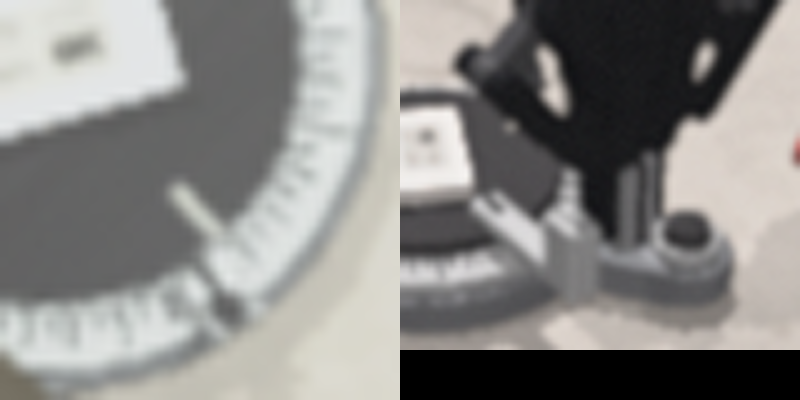

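```bash
cat > ang.py <<'E'
from m import *
import sys
def peaks(tag):
    im=np.load(f'pics/top_{tag}.npy').astype(float)
    C=fitcentre('top',im,guess=(377.7,374.9));print(tag,'C',C[0].round(2))
    C=np.array([377.7,374.9])
    A=np.arange(-155,-115,.25);a=np.radians(A)
    r={}
    for nm,rs,sg in(('index',np.arange(40,50,1.),1),('tab',np.arange(54,60,1.),-1)):
        p=polar('top',im,C,rs,a,31)
        res=[]
        for row in p:
            w=sg*row
            if nm=='tab':
                sel=(A>-151)&(A<-141)
            else: sel=np.ones_like(A,bool)
            w=np.where(sel,w,w[sel].min());i=np.argmax(w);k=slice(max(i-14,0),i+15)
            ww=w[k]-min(w[k][0],w[k][-1]);ww=np.clip(ww,0,None);res.append((A[k]*ww).sum()/ww.sum())
        r[nm]=np.array(res);print(nm,r[nm].round(1),'med',np.median(res).round(2))
    print('to go deg',round(float(np.median(r['index'])-np.median(r['tab'])),2))
if __name__=='__main__':
    for t in sys.argv[1:]:peaks(t)
E
python3 ang.py a 1 3
```

```text
a C [377.69 374.9   51.79]
index [-125.6 -125.7 -125.7 -125.7 -125.7 -125.6 -125.6 -125.6 -125.7 -125.7] med -125.67
tab [-146.3 -146.2 -146.2 -146.2 -146.2 -146.5] med -146.24
to go deg 20.57
1 C [377.67 374.88  51.1 ]
index [-125.6 -125.7 -125.7 -125.7 -125.7 -125.6 -125.6 -125.6 -125.7 -125.7] med -125.67
tab [-146.3 -146.2 -146.2 -146.2 -146.2 -146.4] med -146.21
to go deg 20.55
3 C [377.62 374.97  51.15]
index [-138.2 -138.3 -138.4 -138.5 -138.5 -138.5 -138.5 -138.4 -138.4 -138.4] med -138.41
tab [-146.5 -146.3 -146.2 -146.1 -146.2 -146.4] med -146.26
to go deg 7.85
```

```bash
python3 -m handwheel '-1 0 0.6 3.2 0.033 0 0;-1 0 0.6 3.2 0.033 0 0;-1 0 0.5 2.5 0.033 0 0;-1 0 0 0 0 0 0'; python3 look.py 4; python3 ang.py 4
```

```text
clock: 3.95
eef_pos: [306.5, 442.7, 53.1]
tool_rot: [1.407, 1.568, 2.032]
force: [-0.5, 0.9, 0.5]
width: 0.2
t 3.95 pos [306.5 442.7  53.1] F [-0.5  0.9  0.5] w 0.2
axes x [-0.001  0.002 -1.   ] y [-0.585  0.811  0.003] z [0.811 0.585 0.   ]
tool delta [  2.  -18.  -42.5]
rotvec 1 [-0.196  0.001 -0.003]
rotvec -1 [ 2.946e+00 -4.000e-03 -1.000e-03]
4 C [377.64 375.02  51.16]
index [-143.2 -143.5 -143.6 -143.6 -143.6 -143.5 -143.3 -143.2 -143.3 -143.4] med -143.41
tab [-146.3 -146.2 -146.2 -146.1 -146.2 -146.4] med -146.22
to go deg 2.82
```

```bash
python3 -m handwheel '-1 0 0.4 2 0.02 0 0;-1 0 0.2 1.2 0.01 0 0;-1 0 0 0 0 0 0'; python3 look.py 5; python3 ang.py 5
```

```text
clock: 4.35
eef_pos: [308.5, 444.8, 53.1]
tool_rot: [1.706, 1.568, 2.299]
force: [-0.8, -0.7, 0.6]
width: -0.0
t 4.35 pos [308.5 444.8  53.1] F [-0.8 -0.7  0.6] w -0.0
axes x [-0.002  0.002 -1.   ] y [-0.559  0.829  0.003] z [ 0.829  0.559 -0.   ]
tool delta [  2.1 -19.9 -44.8]
rotvec 1 [-0.227 -0.    -0.003]
rotvec -1 [ 2.915 -0.004  0.   ]
5 C [377.59 375.01  51.16]
index [-144.6 -144.7 -144.9 -145.2 -145.3 -145.2 -145.  -145.  -145.1 -145.2] med -145.08
tab [-146.5 -146.3 -146.2 -146.1 -146.2 -146.4] med -146.24
to go deg 1.16
```

```bash
python3 -m handwheel '-1 0 0.2 1.9 0.015 0 0;-1 0 0 0 0 0 0'; python3 look.py 6; python3 ang.py 6
```

```text
clock: 4.65
eef_pos: [309.9, 446.2, 53.2]
tool_rot: [1.691, 1.568, 2.268]
force: [0.1, -0.6, -0.4]
width: 0.1
t 4.65 pos [309.9 446.2  53.2] F [ 0.1 -0.6 -0.4] w 0.1
axes x [-0.002  0.002 -1.   ] y [-0.546  0.838  0.003] z [ 0.838  0.546 -0.   ]
tool delta [  2.1 -21.  -46.4]
rotvec 1 [-0.243  0.    -0.003]
rotvec -1 [ 2.899 -0.004 -0.   ]
6 C [377.61 374.97  51.18]
index [-146.2 -146.1 -146.1 -146.2 -146.5 -146.6 -146.6 -146.4 -146.3 -146.3] med -146.29
tab [-146.5 -146.3 -146.2 -146.1 -146.2 -146.4] med -146.25
to go deg -0.04
```

View pics/look_6.png

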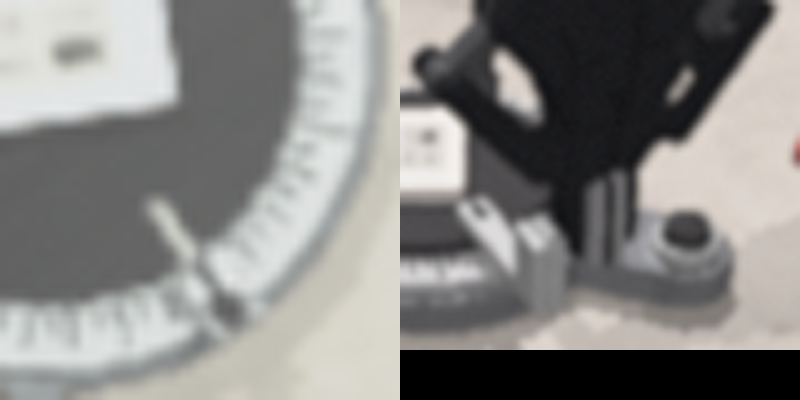

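```bash
python3 -m handwheel '-1 0 0 -8 0 0 0;-1 -10 0 -8 0 0 0;-1 -12 0 0 0 0 0'; python3 look.py 7 '[277.5,408.5,60]'; python3 ang.py 7
```

```text
clock: 5.05
eef_pos: [295.0, 435.9, 75.1]
tool_rot: [2.418, 1.568, 2.997]
force: [0.4, 0.4, 0.9]
width: -0.1
t 5.05 pos [295.  435.9  75.1] F [0.4 0.4 0.9] w -0.1
axes x [-0.003  0.    -1.   ] y [-0.547  0.837  0.002] z [ 0.837  0.547 -0.002]
tool delta [ 15.2 -13.4 -29.6]
rotvec 1 [-0.242 -0.002 -0.002]
rotvec -1 [ 2.899 -0.003  0.003]
7 C [377.61 374.97  51.2 ]
index [-146.2 -146.1 -146.1 -146.2 -146.5 -146.6 -146.6 -146.4 -146.3 -146.3] med -146.29
tab [-146.4 -146.3 -146.2 -146.1 -146.2 -146.4] med -146.25
to go deg -0.04
```

```bash
python3 -m handwheel '-1 0 -7 -15 0 0 0;-1 8 -6 -15 0 0 0;-1 8 0 0 0 0 0;-1 0 0 0 0 0 0'; python3 look.py 8 '[277.5,408.5,32]'
python3 - <<'E'
from go import *
s,M=tool();tip=s['eef_pos']+M[:,0]*8
im=np.load('pics/side_8.npy');x,y,k=275,170,10
c=cv2.resize(im[y:y+60,x:x+60],None,fx=k,fy=k,interpolation=cv2.INTER_CUBIC)
for a in(11,-11):
  for b in(14.5,-14.5):
    for dz,col in((0,(0,0,255)),(30-tip[2],(0,255,255))):
      p=proj('side',tip+M[:,1]*a+M[:,2]*b+[0,0,dz]);cv2.circle(c,tuple(int(v) for v in ((p-[x,y]+.5)*k)),3,col,-1)
cv2.imwrite('pics/side8.png',c)
E
```

```text
clock: 5.55
eef_pos: [281.0, 413.6, 62.6]
tool_rot: [0.548, 1.557, 1.126]
force: [0.4, 0.5, 0.3]
width: 0.0
t 5.55 pos [281.  413.6  62.6] F [0.4 0.5 0.3] w 0.0
axes x [ 0.006  0.012 -1.   ] y [-0.547  0.837  0.007] z [0.837 0.546 0.012]
tool delta [30.5 -2.6 -6. ]
rotvec 1 [-0.242  0.012 -0.006]
rotvec -1 [ 2.899 -0.008 -0.018]
```

View pics/side8.png

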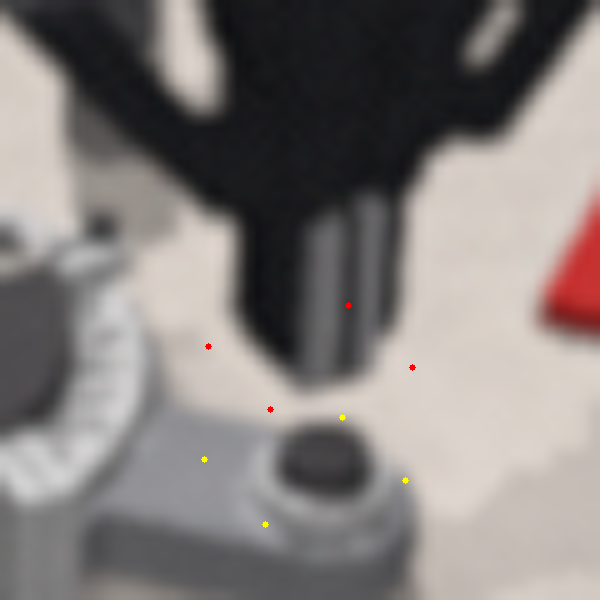

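```bash
python3 -m handwheel '-1 0 -0.5 -4 0 0.012 -0.006;-1 10 0 0 0 0 0;-1 8 0 0 0 0 0;-1 0 0 0 0 0 0'; python3 look.py 9 '[278,411,32]'
python3 - <<'E'
from go import *
im=np.load('pics/side_9.npy');x,y,k=275,170,10
cv2.imwrite('pics/side9.png',cv2.resize(im[y:y+60,x:x+60],None,fx=k,fy=k,interpolation=cv2.INTER_CUBIC))
E
```

```text
clock: 6.05
eef_pos: [279.3, 413.3, 43.8]
tool_rot: [0.709, 1.568, 1.288]
force: [0.2, 0.3, 0.6]
width: 0.4
t 6.05 pos [279.3 413.3  43.8] F [0.2 0.3 0.6] w 0.4
axes x [ 0.001  0.003 -1.   ] y [-0.547  0.837  0.002] z [0.837 0.547 0.002]
tool delta [11.8 -1.2 -2.4]
rotvec 1 [-0.242  0.002 -0.002]
rotvec -1 [ 2.9e+00 -2.0e-03 -3.0e-03]
```

View pics/side9.png

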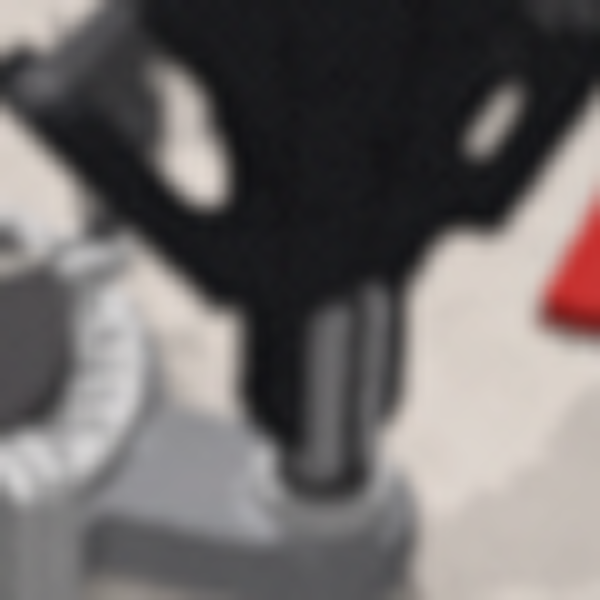

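```bash
python3 -m handwheel '-1 3 0 -2 0 0 0;-1 3 0 0 0 0 0;-1 0 0 0 0 0 0'; python3 -m handwheel '-1 3 0 0 0 0 0;-1 0 0 0 0 0 0'
```

```text
clock: 6.45
eef_pos: [277.9, 412.4, 38.2]
tool_rot: [0.602, 1.567, 1.18]
force: [-0.3, 0.7, 0.1]
width: -0.1
clock: 6.65
eef_pos: [277.9, 412.5, 35.3]
tool_rot: [0.61, 1.566, 1.188]
force: [0.1, -0.2, -0.2]
width: -0.1
```

```bash
python3 -m handwheel '-1 2 0 0 0 0 0'; python3 -m handwheel '-1 2 0 0 0 0 0'; python3 look.py 10
```

```text
clock: 6.75
eef_pos: [278.0, 412.5, 33.4]
tool_rot: [0.595, 1.566, 1.173]
force: [-1.5, 0.3, 2.2]
width: 0.2
clock: 6.85
eef_pos: [278.0, 412.6, 31.8]
tool_rot: [0.633, 1.566, 1.212]
force: [-2.6, -4.5, 32.5]
width: -0.1
t 6.85 pos [278.  412.6  31.8] F [-2.6 -4.5 32.5] w -0.1
axes x [ 0.002  0.005 -1.   ] y [-0.547  0.837  0.003] z [0.837 0.547 0.004]
tool delta [-19.2 -10.2  -1.2]
rotvec 1 [-0.242  0.004 -0.002]
rotvec -1 [ 2.9   -0.004 -0.006]
```

View pics/look_10.png

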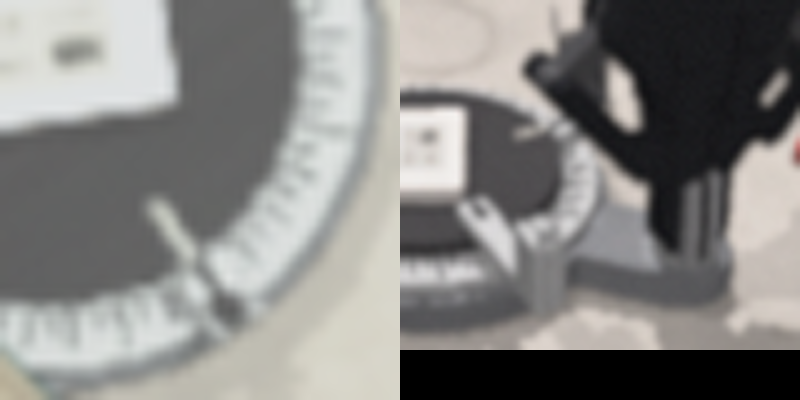

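The force rose to 32 N with the nominal tip at 23.8 mm, which is the collar's height, so the plunger is at its stop. I'll lift straight up and check.

```bash
python3 -m handwheel '-1 -5 0 0 0 0 0;-1 -20 0 0 0 0 0;-1 -35 0 0 0 0 0;-1 -40 0 0 0 0 0;-1 -40 0 0 0 0 0;-1 0 0 0 0 0 0'; python3 look.py 11; python3 ang.py 11;python3 - <<'E'
from go import *
o=[]
for n in('a','11'):
    im=np.clip(np.load(f'pics/side_{n}.npy'),0,255).astype(np.uint8);x,y,k=275,195,9
    o.append(cv2.resize(im[y:y+45,x:x+44],None,fx=k,fy=k,interpolation=cv2.INTER_CUBIC))
cv2.imwrite('pics/side11.png',np.hstack(o))
E
```

```text
clock: 7.55
eef_pos: [277.9, 411.4, 176.2]
tool_rot: [0.855, 1.568, 1.432]
force: [-0.1, 0.6, -0.8]
width: 0.1
t 7.55 pos [277.9 411.4 176.2] F [-0.1  0.6 -0.8] w 0.1
axes x [ 0.     0.003 -1.   ] y [-0.546  0.838  0.002] z [0.838 0.546 0.002]
tool delta [125.2  -9.6  -0.7]
rotvec 1 [-0.243  0.002 -0.002]
rotvec -1 [ 2.899 -0.003 -0.003]
11 C [377.69 374.91  51.32]
index [-146.2 -146.1 -146.1 -146.2 -146.5 -146.6 -146.6 -146.4 -146.3 -146.3] med -146.29
tab [-146.4 -146.3 -146.2 -146.1 -146.2 -146.5] med -146.27
to go deg -0.01
```

View pics/side11.png

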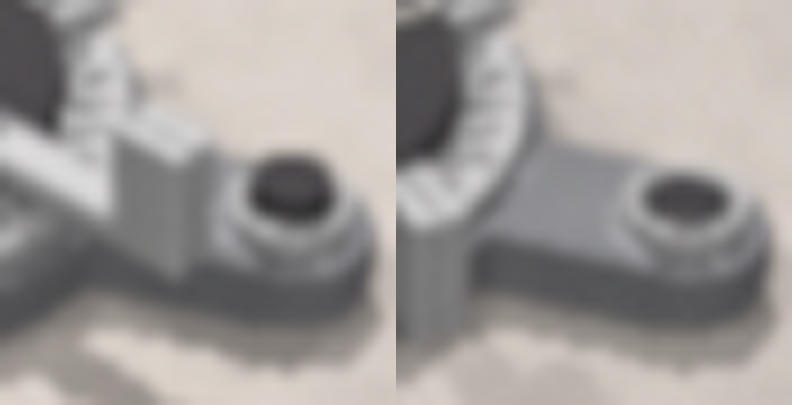

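View pics/look_11.png

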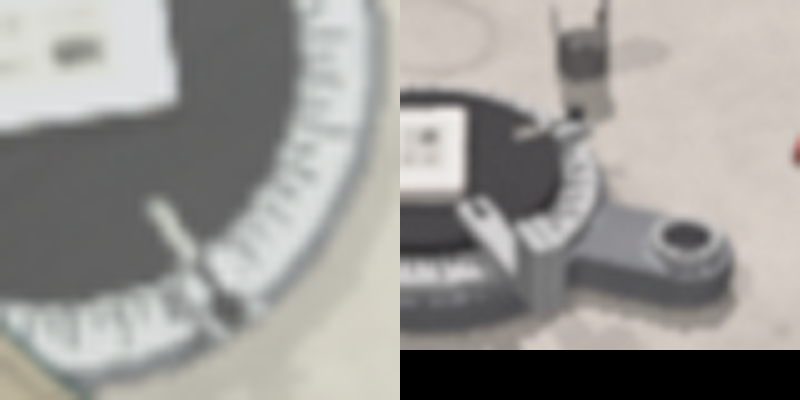

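The plunger is flush: the dark disc lies flat inside the collar rim at crop (688,200), where before it stood proud. The index line at (175,225) runs straight into the tab line at (205,265). The stage and tab have not moved, and the robot is clear at 176 mm.

```bash
python3 -c "
from cell import ctrl
print(ctrl.finish_job())"
```

```text
the job is handed in; nothing more can be done
None
```

The dial's index line is lined up with the tab's line and the clamp plunger is pressed flush with its collar. I handed the job in after about 7.6 s of robot time.

- **Turning the dial:** I pushed the fin clockwise about 20.6° along its arc with the shut fingertips, without pinching. The top view put the remaining error at about 0.01–0.04°, and it was the same before and after pressing the clamp.
- **Pressing the plunger:** I pressed until the force rose to about 32 N with the tip at collar height. In the side view afterwards the plunger sits flush inside its collar.
- **Surroundings:** the fitted dial centre and the tab angle read the same before and after, so neither the stage nor the tab moved. The target stayed on the dial and turned with it. I compared nothing else by measurement, but the arm did not go near the coral, eyepiece cap or vial.

**Camera disagreement:** the two cameras put the stage about 8 mm apart in y. Feeling the fin on contact agreed with the side camera, so I placed the arm by that. I used the top camera only to compare the two line angles.

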